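# Dress the ceramics display

### The job

Set out the ceramics display on the three dark wooden stands, one piece standing upright in the centre of each: the tall vase on the stand between the other two, the open jar on the stand to its left and the owl on the stand to its right, left and right as seen from the robot. The loose lid goes on top of the jar, seated properly in its mouth. It is breakable ware, so set every piece down gently, drop or knock over nothing, and leave the tape roll and the carton where they are.

Things in the scene. Friction and masses are not known exactly. Their poses are not given: they have to be found in the camera images.
- vase_centre (a point): Tall white bottle vase with a blue band, loose, round, upright, 130 mm high, about 220 g. Point: on its axis, 65 mm above its foot. Foot 44 mm across, belly 54 mm across from 20 to 45 mm up, straight neck 26 mm across from 82 to 122 mm up (the easy grip), lip 32 mm across at the top. Own z is up.
- jar_centre (a point): Open straight-sided white jar without blue, loose, round, upright, 58 mm outside diameter, 60 mm high, walls 4 mm (mouth 50 mm across), about 180 g. Point: on its axis, 30 mm above its foot. Own z is up. Gripped across the outside.
- lid_centre (a point): The jar's lid, white with a blue edge, loose, knob up, 36 mm high, 70 g. Point: on its axis, 18 mm above its underside. From below: tapered plug 6 mm high (32 mm across, 44 at its top), disc 60 mm across and 6 mm thick (top 6 mm below the point; fingers stay above it), knob 18 mm across, 24 mm high (the grip). Seated, the disc rests on the jar's rim, this point 42 mm above the jar's point.
- owl_centre (a point): Small white owl figurine with blue wings, two ears and a beak, loose, upright, round body 48 mm across from 12 to 42 mm up, 63 mm high (ears to 70 mm), about 130 g. Point: on its axis, 31.5 mm above its foot. Own z is up; its face looks to its own -x. Its heading on the stand does not matter.
- board: Fixed light wooden display board, 130 x 400 mm, 10 mm thick, flat on the table; it carries the three stands in a row along its length. Origin: centre of its underside; x across it, away from the robot; y along the row, to the left as seen from the robot.
- stand_square_top (a point): Dark wooden stand, square, 80 x 80 mm, 24 mm high, on the board. Fixed. Point: centre of its flat top, 34 mm above the table; x and y axes run along the board's (y to the left as the robot sees it). Any of the three stands may be the left, middle or right one of the row.
- stand_round_top (a point): Dark wooden stand, round, 84 mm across, 24 mm high, on the board. Fixed. Point: centre of its flat top, 34 mm above the table; x and y axes run along the board's (y to the left as the robot sees it). Any of the three stands may be the left, middle or right one of the row.
- stand_oblong_top (a point): Dark wooden stand, oblong, 66 x 92 mm (long side along the row), 24 mm high, on the board. Fixed. Point: centre of its flat top, 34 mm above the table; x and y axes run along the board's (y to the left as the robot sees it). Any of the three stands may be the left, middle or right one of the row.
- tape_centre (a point): Roll of brown packing tape lying flat, a bystander, loose, 96 mm across, 45 mm high. Point: its centre, half-way up.
- carton_centre (a point): Small closed cardboard carton, a bystander, loose, 120 x 90 mm (x by y), 60 mm high. Point: its centre, half-way up.

How it is judged (in metres and radians):
At the end, for the whole second after the job is handed in: Vase, jar and owl upright (0.12 rad), each centred on a stand to 15 mm; seen from the robot the jar is left and the owl right of the vase; lid seated in the jar's mouth, centred to 6 mm, its point 38 to 45.5 mm above the jar's; all released and at rest (((horizontal distance between vase_centre and stand_square_top below 0.015 m and z of vase_centre in the frame of stand_square_top between 0.061 and 0.069 m) or (horizontal distance between vase_centre and stand_round_top below 0.015 m and z of vase_centre in the frame of stand_round_top between 0.061 and 0.069 m) or (horizontal distance between vase_centre and stand_oblong_top below 0.015 m and z of vase_centre in the frame of stand_oblong_top between 0.061 and 0.069 m)) and ((horizontal distance between jar_centre and stand_square_top below 0.015 m and z of jar_centre in the frame of stand_square_top between 0.026 and 0.034 m) or (horizontal distance between jar_centre and stand_round_top below 0.015 m and z of jar_centre in the frame of stand_round_top between 0.026 and 0.034 m) or (horizontal distance between jar_centre and stand_oblong_top below 0.015 m and z of jar_centre in the frame of stand_oblong_top between 0.026 and 0.034 m)) and ((horizontal distance between owl_centre and stand_square_top below 0.015 m and z of owl_centre in the frame of stand_square_top between 0.0275 and 0.0355 m) or (horizontal distance between owl_centre and stand_round_top below 0.015 m and z of owl_centre in the frame of stand_round_top between 0.0275 and 0.0355 m) or (horizontal distance between owl_centre and stand_oblong_top below 0.015 m and z of owl_centre in the frame of stand_oblong_top between 0.0275 and 0.0355 m)) and ((horizontal distance between vase_centre and stand_square_top below 0.015 m and y of jar_centre in the frame of stand_square_top above 0.05 m and y of owl_centre in the frame of stand_square_top below -0.05 m) or (horizontal distance between vase_centre and stand_round_top below 0.015 m and y of jar_centre in the frame of stand_round_top above 0.05 m and y of owl_centre in the frame of stand_round_top below -0.05 m) or (horizontal distance between vase_centre and stand_oblong_top below 0.015 m and y of jar_centre in the frame of stand_oblong_top above 0.05 m and y of owl_centre in the frame of stand_oblong_top below -0.05 m)) and horizontal distance between lid_centre and jar_centre below 0.006 m and z of lid_centre in the frame of jar_centre between 0.038 and 0.0455 m and angle between each of vase_centre, jar_centre, lid_centre, owl_centre's own z axis and vertical below 0.12 rad and linear speed of each of vase, jar, lid, owl below 0.02 m/s and angular speed of each of vase, jar, lid, owl below 0.2 rad/s and contact force between each of vase, jar, lid, owl and the fingers below 0.05 N); the robot touches nothing.
It fails at once if a piece of the ware is tipped over (angle between any of vase_centre, jar_centre, lid_centre, owl_centre's own z axis and vertical above 0.8 rad).
It fails at once if a piece of the ware is dropped or flung (faster than 0.6 m/s while neither held nor, for the lid, on the jar) ((linear speed of vase above 0.6 m/s and contact force between vase and the fingers below 0.02 N) or (linear speed of jar above 0.6 m/s and contact force between jar and the fingers below 0.02 N) or (linear speed of lid above 0.6 m/s and contact force between lid and the fingers below 0.02 N and contact force between lid and jar below 0.02 N) or (linear speed of owl above 0.6 m/s and contact force between owl and the fingers below 0.02 N)).
It fails at once if the tape roll or the carton is disturbed (moved 25 mm) (distance of any of tape_centre, carton_centre from where it was at the start of the episode above 0.025 m).
It also fails if it takes over 120 s, if anything falls off the work surface, if the arm or the gripper's body presses on something with over 40 N, if the wrist force passes 120 N, or if a joint passes its speed limit or range.

### The arm

A 6-joint arm with a two-finger parallel gripper is mounted at the origin on the work surface. World frame = base frame: x ahead of the robot, y to its left, z up, the work surface at z = 0. Lengths are in mm, angles in rad, forces in N, time in s.
With the tool pointing down it reaches from about 350 to 975 mm from the base axis. Payload 7.1 kg.
Tool frame: the origin (TCP) lies at the very end of the fingers, on their centre line; the grasp point (between the pads) lies 19 mm behind it (ctrl.pinch_z is the z of the grasp point in the tool frame, in mm); z points along the fingers, y is the direction in which the jaws open and shut (so a half turn about z gives the same grasp; the last joint's range is limited). The gripper opens to 88 mm and grips with 3 to 60 N. Pads are 20 mm wide; open, the fingers measure 115 mm over their backs; the gripper's body (75 mm by 178 mm) begins 61 mm behind the grasp point.
Start: joints at [-0.019, 0.423, 1.63, -0, 1.089, -0.019], TCP at [624.984, 0.026, 222.675] pointing down, gripper open.
Joint ranges: [-3, 3], [-0.9, 2.11], [0.09, 2.58], [-1.31, 4.45], [0.11, 2.69], [-2.54, 2.54]. Speed limits (rad/s): [2.39, 2.39, 3.01, 3.14, 3.14, 3.14].

### API

Orientations are given as a rotation vector (axis times angle).
In Python, from workcell import get_obs, optics, ctrl gives the robot as it stands.
- The arm moves only by the shell command python3 -m jog 'ROWS'. ROWS is a JSON object of lists of equal length, an entry for each row: "delta_rot": the turn, a rotation vector about the tool's x, y, z in rad, a list of three; "translation": the shift along the tool's x, y, z in mm, a list of three; "hand": the opening, from -1 (shut) to 1 (fully open). In form: {"delta_rot": [[rx, ry, rz], ...], "translation": [[x, y, z], ...], "hand": [hand, ...]}. A call has 1 to 5 rows; each row is the pose to reach, as a shift and turn from the pose commanded when the call began, along the tool's axes at that moment; what a row does not reach only later rows make up. A row lasts 1/10 s, in which the tool goes at most 50 mm and 8.59 degrees, less where a joint would pass 70% of its speed; a pose out of reach is approached as far as the arm can. A call with a gripper value outside its range is refused whole. The fingers move at their own pace and stop on an object; the grip force is fixed at half the most. Time passes only in rows, so rows that repeat a pose let the fingers close. It gives the time, the measured TCP pose, the force and the opening at its end, in the units of the state.
- get_obs(): the state, without advancing time (a new reading comes with each control period).
- optics.get_image(name): name is "scene" or "side" or "wrist"; returns the picture (420x560x3 uint8, red, green, blue); there is no depth.
- optics.calibration(name): a dict with "intrinsics" (3x3 intrinsics, pixels), "cam_to_world" (4x4, takes a point from camera to world coordinates). Camera axes: x right, y up, looking along -z (the intrinsics and any distortion apply to the point x, -y, -z); pixel columns grow to the right and rows downward; lengths in mm; the calibration is good to about 2 mm. A picture is of the moment at which its call begins: read the wrist's pose just before it. calibration takes no time and is no camera call; for the wrist camera it gives the pose at the moment of the call.
- ctrl.close_job(): hands the job in, once; it reports no verdict.
The state is a dict: "t": time; "qpos": joint angles; "qvel": joint speeds; "joint_torque": joint torques, N m; "ee_pos": TCP position; "orientation": TCP orientation; "ft_force": force on the tool from outside, world axes, zero at the start; "moment": the same for the moment, N m; "width": finger opening in mm.
Only numpy, scipy, OpenCV 4.12 (cv2) and the standard library are available. Lean on these libraries where they do the work, as an engineer would, in place of code of your own. Each camera call takes 0.05 s, during which the arm holds its last target. There are 200 camera calls.

## Working session

There is one attempt and no reset: what is moved stays moved. The work goes in short steps, Python scripts to look and compute and a shell command to move; the robot and the scene stay as the last step left them, time stands still between calls to the robot, and variables do not carry over. Pictures are saved under pics/ and viewed, about 12 in all and at most 16, crops included, and the job is handed in when it is done.

```bash
mkdir -p pics; ls
python3 - <<'E'
from workcell import get_obs, optics, ctrl
import cv2
for n in ["scene","side","wrist"]:
    im=optics.get_image(n); cv2.imwrite(f"pics/{n}0.png",im[:,:,::-1])
    c=optics.calibration(n); print(n,c)
print(get_obs())
E
```

```text
pics
scene {'intrinsics': array([[522.1819522 ,   0.        , 285.53811018],
       [  0.        , 522.1819522 , 210.61509902],
       [  0.        ,   0.        ,   1.        ]]), 'cam_to_world': array([[-8.43242589e-01, -4.52259714e-01,  2.90522095e-01,
         9.43220568e+02],
       [ 5.37435691e-01, -7.19637038e-01,  4.39642368e-01,
         5.73635014e+02],
       [ 1.02379283e-02,  5.26862112e-01,  8.49889111e-01,
         1.17651420e+03],
       [ 0.00000000e+00,  0.00000000e+00,  0.00000000e+00,
         1.00000000e+00]])}
side {'intrinsics': array([[425.66342235,   0.        , 279.582751  ],
       [  0.        , 425.66342235, 208.50856011],
       [  0.        ,   0.        ,   1.        ]]), 'cam_to_world': array([[ 7.13706137e-01,  4.99453908e-01, -4.91089955e-01,
         2.16406610e+01],
       [-7.00368580e-01,  5.19227303e-01, -4.89782462e-01,
        -5.00462414e+02],
       [ 1.03635478e-02,  6.93504724e-01,  7.20377537e-01,
         8.21008826e+02],
       [ 0.00000000e+00,  0.00000000e+00,  0.00000000e+00,
         1.00000000e+00]])}
wrist {'intrinsics': array([
[... 467 characters left out ...]
00000e+00,
         1.00000000e+00]])}
{'t': 0.15, 'qpos': array([-1.90361429e-02,  4.23682560e-01,  1.63047488e+00, -1.10106130e-06,
        1.08859567e+00, -1.90058287e-02]), 'qvel': array([-0.00023676, -0.00340152, -0.00384067, -0.00016796,  0.00094291,
       -0.0020888 ]), 'joint_torque': array([ 9.52650989e-04, -5.44981134e+01, -2.73919362e+01,  6.45430083e-02,
        2.04369903e-02, -3.19723256e-05]), 'ee_pos': array([6.24585887e+02, 1.07117751e-02, 2.22085042e+02]), 'orientation': array([-2.22088371e+00, -2.22081752e+00,  1.26495314e-03]), 'ft_force': array([-0.2885488 ,  0.27359723, -0.34953306]), 'moment': array([-0.03701877, -0.00605941, -0.01071561]), 'width': 87.45660937719362}
```

View pics/scene0.png

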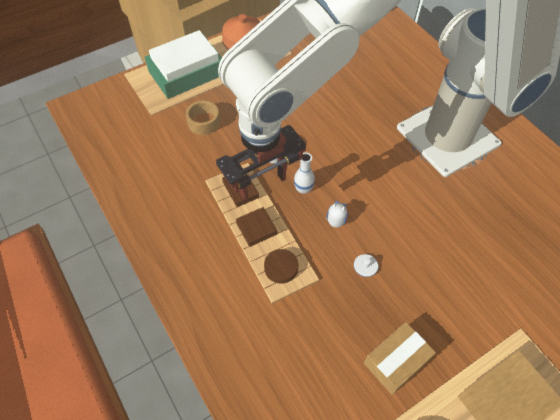

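View pics/side0.png

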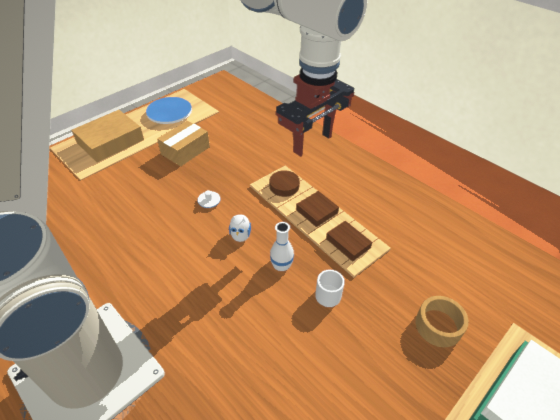

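```bash
cat > h.py <<'E'
import numpy as np, cv2
from workcell import get_obs, optics, ctrl
def plane(cal,u,v,z):
    K,T=cal["intrinsics"],cal["cam_to_world"]
    d=np.linalg.solve(K,[u,v,1.0]); d=T[:3,:3]@[d[0],-d[1],-d[2]]; o=T[:3,3]
    return o+d*(z-o[2])/d[2]
def project(cal,p):
    K,T=cal["intrinsics"],cal["cam_to_world"]
    c=T[:3,:3].T@(np.array(p,float)-T[:3,3]); q=K@[c[0],-c[1],-c[2]]
    return q[:2]/q[2]
def blobs(im,lo,hi,amin=60):
    m=cv2.inRange(cv2.cvtColor(im,cv2.COLOR_RGB2HSV),np.array(lo),np.array(hi))
    n,l,s,c=cv2.connectedComponentsWithStats(m)
    return [(*s[i],*c[i].round(1)) for i in range(1,n) if s[i][4]>amin],l
E
python3 - <<'E'
import cv2
im=cv2.imread("pics/side0.png")[160:350,140:400]
cv2.imwrite("pics/side0z.png",cv2.resize(im,None,fx=3,fy=3,interpolation=cv2.INTER_CUBIC))
E
```

```text
(no output)
```

View pics/side0z.png

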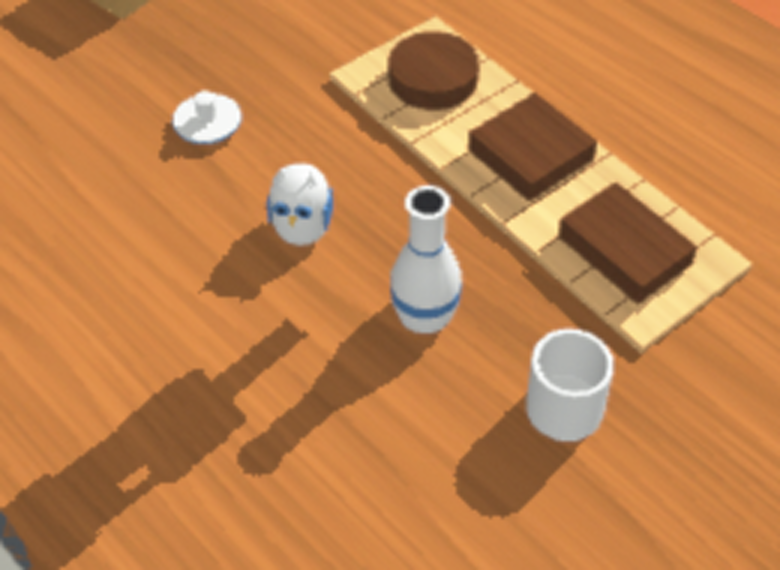

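Run:
```python
from h import *
c=optics.calibration("side")
def P(n,x,y,z): print(n,plane(c,140+(x-1)/3,160+(y-1)/3,z).round(1))
P("vase",428,203,130);P("vase foot belly",426,286,35)
P("jar",571,363,60);P("lid",207,119,9);P("owl",300,204,33)
P("round",433,62,34)
for q in [(534,95),(470,143),(596,147),(533,187)]:P("sq",*q,34)
for q in [(617,184),(561,228),(694,248),(640,290)]:P("ob",*q,34)
```

```text
vase [457.4 -75.1 130. ]
vase foot belly [456.1 -76.3  35. ]
jar [ 468.2 -210.5   60. ]
lid [461.4 208.8   9. ]
owl [442.2  56.7  33. ]
round [642.  102.8  34. ]
sq [676.2   9.5  34. ]
sq [592.2   7.7  34. ]
sq [666.6 -70.5  34. ]
sq [593.3 -64.   34. ]
ob [ 646.3 -110.4   34. ]
ob [ 576.4 -109.6   34. ]
ob [ 637.1 -197.1   34. ]
ob [ 573.1 -193.5   34. ]
```

```bash
python3 -m jog '{"delta_rot":[[0,0,0],[0,0,0],[0,0,0],[0,0,0],[0,0,0]],"translation":[[0,-30,-45],[0,-60,-90],[0,-90,-130],[0,-90,-130],[0,-90,-130]],"hand":[1,1,1,1,1]}'
python3 - <<'E'
from h import *
im=optics.get_image("wrist"); cv2.imwrite("pics/w1.png",im[:,:,::-1])
c=optics.calibration("wrist"); print(c["cam_to_world"][:3,3])
for n,p in dict(vase=(457,-75,130),jar=(468,-210,60),lid=(461,209,12),owl=(442,57,63),rnd=(642,103,34),sq=(632,-29,34),ob=(608,-153,34)).items(): print(n,project(c,p).round())
E
```

```text
t: 0.65
ee_pos: [535.1, 0.0, 354.3]
orientation: [2.22, 2.22, 0.004]
ft_force: [-0.9, 0.5, -0.2]
width: 87.8
[534.64977631  84.89509883 516.82922408]
vase [214. 235.]
jar [234. 297.]
lid [221.   3.]
owl [206. 123.]
rnd [355.  87.]
sq [342. 181.]
ob [322. 257.]
```

View pics/w1.png

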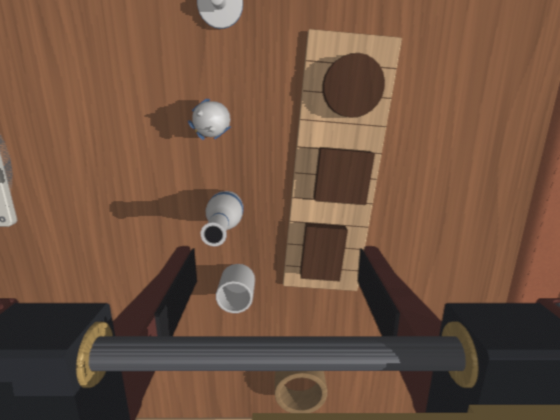

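Run:
```python
from h import *
im=cv2.imread("pics/w1.png")[30:310,180:420]
cv2.imwrite("pics/w1z.png",cv2.resize(im[:270],None,fx=2.2,fy=2.2,interpolation=cv2.INTER_CUBIC))
b,l=blobs(cv2.imread("pics/w1.png")[:,:,::-1].copy(),(0,0,0),(30,255,85))
for x in b: print(x)
```

```text
(np.int32(321), np.int32(54), np.int32(63), np.int32(62), np.int32(3030), np.float64(352.5), np.float64(84.9))
(np.int32(187), np.int32(101), np.int32(11), np.int32(22), np.int32(69), np.float64(189.8), np.float64(111.2))
(np.int32(188), np.int32(124), np.int32(10), np.int32(13), np.int32(67), np.float64(191.7), np.float64(132.0))
(np.int32(314), np.int32(148), np.int32(60), np.int32(56), np.int32(2825), np.float64(342.4), np.float64(175.2))
(np.int32(195), np.int32(190), np.int32(14), np.int32(28), np.int32(201), np.float64(201.2), np.float64(199.3))
(np.int32(275), np.int32(221), np.int32(11), np.int32(62), np.int32(349), np.float64(280.3), np.float64(249.9))
(np.int32(300), np.int32(223), np.int32(47), np.int32(57), np.int32(2255), np.float64(322.3), np.float64(250.8))
(np.int32(0), np.int32(246), np.int32(198), np.int32(143), np.int32(3238), np.float64(137.2), np.float64(304.5))
(np.int32(291), np.int32(246), np.int32(269), np.int32(143), np.int32(3948), np.float64(422.4), np.float64(311.7))
(np.int32(235), np.int32(336), np.int32(55), np.int32(2), np.int32(86), np.float64(261.5), np.float64(336.6))
(np.int32(122), np.int32(371), np.int32(33), np.int32(49), np.int32(920), np.float64(135.5), np.float64(389.2))
(np.int32(245), np.int32(370), np.int32(13), np.int32(16), np.int32(68), np.float64(248.8), np.float64(376.7))
(np.int32(270), np.int32(370), np.int32(48), np.int32(24), np.int32(230), np.float64(282.6), np.float64(376.3))
(np.int32(380), np.int32(370), np.int32(180), np.int32(44), np.int32(1212), np.float64(435.4), np.float64(392.4))
(np.int32(288), np.int32(379), np.int32(33), np.int32(30), np.int32(550), np.float64(305.7), np.float64(395.3))
```

View pics/w1z.png

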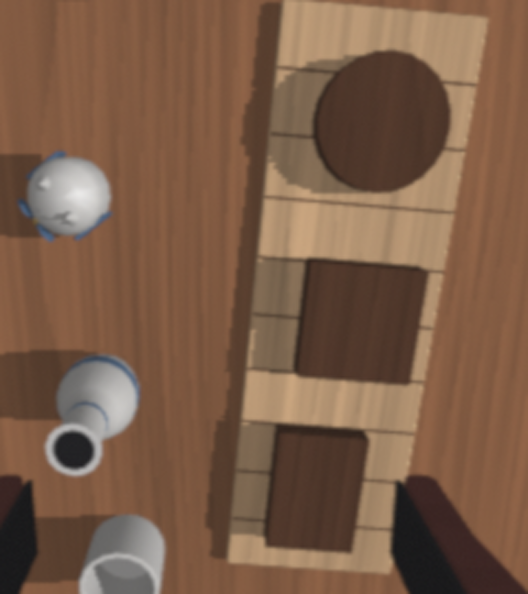

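Run:
```python
from h import *
c=optics.calibration("wrist")
def P(n,x,y,z):
    p=plane(c,180+x/2.2-.3,30+y/2.2-.3,z); print(n,p[:2].round(1)); return p
P("rnd",384,122,34)
for n,q in [("sq",[(308,268),(427,271),(413,384),(295,373)]),("ob",[(275,433),(367,438),(352,552),(266,546)])]:
    print(n,np.mean([P("",*a,34) for a in q],0).round(1))
print("board",np.mean([P("",*a,10) for a in [(283,0),(488,16),(392,573),(228,562)]],0).round(1))
P("vase",74,450,130);P("owl",68,197,50);P("owlfoot?",68,197,35)
print("jar",plane(c,235.5,297,60).round(1),"lid",plane(c,220,6,12).round(1),"knob",plane(c,217,1,36).round(1))
```

```text
rnd [640.9 105.5]
 [597.4  15.3]
 [675.8  13.4]
 [673.1 -64.4]
 [591.3 -56.6]
sq [634.4 -23.1  34. ]
 [ 578.8 -100.7]
 [ 643.9 -104.4]
 [ 638.6 -195.5]
 [ 574.4 -190.4]
ob [ 608.9 -147.7   34. ]
 [578.3 177.6]
 [706.6 168.8]
 [ 676.5 -228.1]
 [ 546.9 -218.3]
board [627.1 -25.   10. ]
vase [455.8 -74.2]
owl [445.4  61.2]
owlfoot? [442.6  60.4]
jar [ 470.4 -209.6   60. ] lid [459.4 205.5  12. ] knob [459.5 205.3  36. ]
```

```bash
python3 -m jog '{"delta_rot":[[0,0,0],[0,0,0],[0,0,0],[0,0,0],[0,0,0]],"translation":[[-42,-13,40],[-84,-26,80],[-126,-39,120],[-168,-52,160],[-210,-65.5,200]],"hand":[1,1,1,1,1]}'
python3 -m jog '{"delta_rot":[[0,0,0],[0,0,0],[0,0,0],[0,0,0],[0,0,0]],"translation":[[0,0,0],[0,0,20],[0,0,40],[0,0,40],[0,0,40]],"hand":[1,1,1,1,1]}'
python3 - <<'E'
from h import *
print(get_obs()["ee_pos"])
im=optics.get_image("wrist"); cv2.imwrite("pics/w2.png",im[:,:,::-1])
c=optics.calibration("wrist"); print(project(c,(469.5,-210,60)),project(c,(469.5,-181,60)),project(c,(440.5,-210,60)))
E
```

```text
t: 1.2
ee_pos: [478.9, -177.5, 181.0]
orientation: [-2.219, -2.22, 0.002]
ft_force: [0.3, -0.7, -0.2]
width: 87.6
t: 1.7
ee_pos: [480.1, -176.0, 143.8]
orientation: [-2.22, -2.221, 0.001]
ft_force: [0.3, -0.3, 0.7]
width: 88.1
[ 480.06074045 -176.03828085  143.83287671]
[263.35374561 252.70465586] [262.95594501 219.43287305] [228.01303426 252.6603356 ]
```

View pics/w2.png

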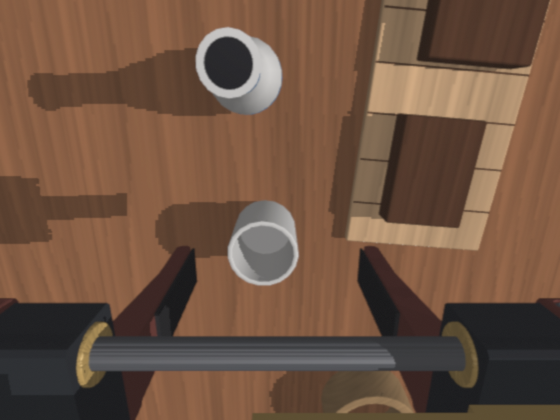

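```bash
python3 -m jog '{"delta_rot":[[0,0,0],[0,0,0],[0,0,0],[0,0,0],[0,0,0]],"translation":[[-34,-10.5,20],[-34,-10.5,40],[-34,-10.5,70],[-34,-10.5,100],[-34,-10.5,123]],"hand":[1,1,1,1,1]}'
python3 -m jog '{"delta_rot":[[0,0,0],[0,0,0]],"translation":[[0,0,0],[0,0,0]],"hand":[1,1]}'
```

```text
t: 2.25
ee_pos: [470.3, -210.7, 21.1]
orientation: [2.22, 2.221, 0.001]
ft_force: [-0.1, 0.1, 0.5]
width: 87.6
t: 2.45
ee_pos: [470.3, -210.7, 22.2]
orientation: [2.221, 2.221, 0.0]
ft_force: [0.2, 1.2, 1.0]
width: 87.7
```

```bash
python3 -m jog '{"delta_rot":[[0,0,0],[0,0,0],[0,0,0],[0,0,0],[0,0,0]],"translation":[[0,0,0],[0,0,0],[0,0,0],[0,0,0],[0,0,0]],"hand":[0.4,0,-0.5,-1,-1]}'
python3 -m jog '{"delta_rot":[[0,0,0],[0,0,0],[0,0,0],[0,0,0],[0,0,0]],"translation":[[0,0,0],[0,0,0],[0,0,0],[0,0,-3],[0,0,-10]],"hand":[-1,-1,-1,-1,-1]}'
```

```text
t: 2.95
ee_pos: [469.8, -210.7, 22.1]
orientation: [2.221, 2.221, 0.0]
ft_force: [-1.3, -0.1, 6.8]
width: 58.7
t: 3.45
ee_pos: [469.0, -210.3, 31.3]
orientation: [-2.221, -2.22, 0.001]
ft_force: [-0.6, 0.1, -2.0]
width: 58.6
```

```bash
python3 -m jog '{"delta_rot":[[0,0,0],[0,0,0],[0,0,0],[0,0,0],[0,0,0]],"translation":[[0,0,-25],[0,0,-55],[0,0,-85],[0,0,-115],[0,0,-130]],"hand":[-1,-1,-1,-1,-1]}'
python3 -m jog '{"delta_rot":[[0,0,0],[0,0,0],[0,0,0],[0,0,0],[0,0,0]],"translation":[[20,11,0],[50,27,0],[85,46,0],[120,65,0],[155,85,0]],"hand":[-1,-1,-1,-1,-1]}'
python3 -m jog '{"delta_rot":[[0,0,0],[0,0,0],[0,0,0],[0,0,0],[0,0,0]],"translation":[[35,19,0],[70,38,0],[105,57,0],[140,76,0],[160,87,0]],"hand":[-1,-1,-1,-1,-1]}'
python3 -m jog '{"delta_rot":[[0,0,0],[0,0,0],[0,0,0]],"translation":[[0,0,0],[0,0,0],[0,0,0]],"hand":[-1,-1,-1]}'
python3 - <<'E'
from h import *
print(get_obs()["ee_pos"])
im=optics.get_image("wrist"); cv2.imwrite("pics/w3.png",im[:,:,::-1])
c=optics.calibration("wrist"); print(project(c,(641.5,104,34)))
E
```

```text
t: 3.95
ee_pos: [470.4, -211.0, 164.3]
orientation: [2.219, 2.219, 0.002]
ft_force: [-0.5, -0.5, -1.9]
width: 58.4
t: 4.45
ee_pos: [554.8, -54.2, 161.9]
orientation: [-2.222, -2.221, 0.0]
ft_force: [0.8, -0.9, -2.3]
width: 58.6
t: 4.95
ee_pos: [642.5, 107.1, 161.8]
orientation: [2.22, 2.223, 0.001]
ft_force: [0.1, -0.6, -1.7]
width: 58.3
t: 5.25
ee_pos: [640.7, 103.4, 161.3]
orientation: [-2.222, -2.22, 0.002]
ft_force: [1.2, -0.1, -1.1]
width: 58.8
[640.67335738 103.39808432 161.33601526]
[277.72463791 197.78591616]
```

View pics/w3.png

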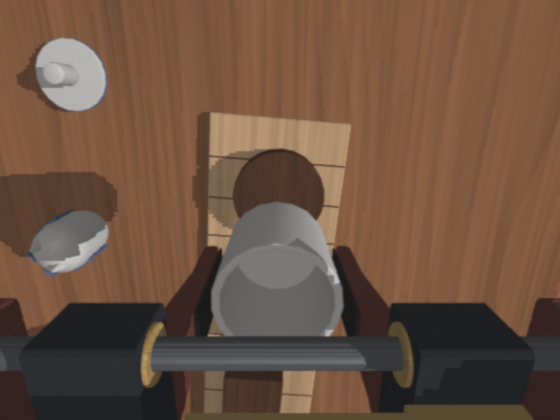

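```bash
python3 -m jog '{"delta_rot":[[0,0,0],[0,0,0],[0,0,0],[0,0,0],[0,0,0]],"translation":[[2,1,20],[2,1,50],[2,1,75],[2,1,90],[2,1,98]],"hand":[-1,-1,-1,-1,-1]}'
python3 -m jog '{"delta_rot":[[0,0,0],[0,0,0],[0,0,0],[0,0,0]],"translation":[[0,0,2],[0,0,4],[0,0,5],[0,0,5]],"hand":[-1,-1,-1,-1]}'
```

```text
t: 5.8
ee_pos: [641.7, 105.5, 62.2]
orientation: [-2.222, -2.219, 0.003]
ft_force: [0.0, -0.9, -2.3]
width: 58.6
t: 6.2
ee_pos: [643.0, 106.5, 59.3]
orientation: [2.221, 2.221, 0.002]
ft_force: [-0.3, -0.5, -1.9]
width: 58.5
```

```bash
for i in 1 2 3; do python3 -m jog '{"delta_rot":[[0,0,0],[0,0,0],[0,0,0]],"translation":[[0,0,1],[0,0,1],[0,0,1]],"hand":[-1,-1,-1]}' | egrep 'ee_pos|ft_f'; done
```

```text
ee_pos: [642.6, 106.5, 57.6]
ft_force: [-0.0, -0.1, -0.6]
ee_pos: [642.5, 106.4, 56.4]
ft_force: [0.6, 0.4, -1.3]
ee_pos: [642.6, 106.4, 56.2]
ft_force: [-3.0, -1.4, 5.8]
```

```bash
python3 -m jog '{"delta_rot":[[0,0,0],[0,0,0],[0,0,0],[0,0,0],[0,0,0]],"translation":[[0,0,0],[0,0,0],[0,0,0],[0,0,0],[0,0,0]],"hand":[0.4,0.5,0.7,1,1]}'
python3 -m jog '{"delta_rot":[[0,0,0],[0,0,0],[0,0,0],[0,0,0],[0,0,0]],"translation":[[0,0,-10],[0,0,-35],[0,0,-70],[0,0,-110],[0,0,-140]],"hand":[1,1,1,1,1]}'
python3 -m jog '{"delta_rot":[[0,0,0],[0,0,0],[0,0,0],[0,0,0],[0,0,0]],"translation":[[0,0,0],[0,0,0],[0,-40,0],[0,-80,0],[0,-120,0]],"hand":[1,1,1,1,1]}'
python3 - <<'E'
from h import *
print(get_obs()["ee_pos"])
im=optics.get_image("wrist"); cv2.imwrite("pics/w4.png",im[:,:,::-1])
im=optics.get_image("side"); cv2.imwrite("pics/s4.png",im[:,:,::-1])
c=optics.calibration("wrist"); print(project(c,(642.5,106,94)),project(c,(460,207,12)),project(c,(442,59,40)))
E
```

```text
t: 7.6
ee_pos: [642.6, 106.4, 55.4]
orientation: [-2.221, -2.221, 0.0]
ft_force: [-0.6, 0.1, -0.0]
width: 86.0
t: 8.1
ee_pos: [643.2, 106.5, 198.7]
orientation: [2.22, 2.22, 0.003]
ft_force: [1.1, 0.2, 1.0]
width: 88.0
t: 8.6
ee_pos: [519.8, 106.1, 193.6]
orientation: [-2.22, -2.22, 0.005]
ft_force: [-1.2, 0.8, -0.1]
width: 88.2
[519.82118873 106.07538726 193.55286097]
[430.57098731 208.39440139] [221.03656554  83.01643251] [206.18075717 234.82862157]
```

View pics/w4.png

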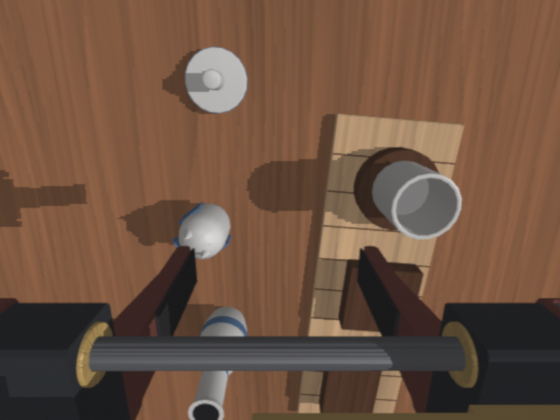

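```bash
python3 -m jog '{"delta_rot":[[0,0,0],[0,0,0],[0,0,0],[0,0,0],[0,0,0]],"translation":[[30,-20,20],[60,-40,40],[84,-60,60],[84,-60,60],[84,-60,60]],"hand":[0.2,0,0,0,0]}'
python3 -m jog '{"delta_rot":[[0,0,0],[0,0,0],[0,0,0]],"translation":[[0,0,0],[0,0,0],[0,0,0]],"hand":[0,0,0]}'
cat >> h.py <<'E'
def snap(name,cam="wrist"):
    c=optics.calibration(cam); print(get_obs()["ee_pos"].round(1))
    im=optics.get_image(cam); cv2.imwrite(f"pics/{name}.png",im[:,:,::-1]); return im,c
E
python3 - <<'E'
from h import *
im,c=snap("w5")
b,l=blobs(im,(0,0,130),(180,70,255),200)
for x in b: print(*x)
print(project(c,(460,207,12)))
E
```

```text
t: 9.2
ee_pos: [462.4, 190.6, 134.5]
orientation: [-2.219, -2.223, 0.003]
ft_force: [-0.1, 0.6, -0.2]
width: 51.4
t: 9.5
ee_pos: [463.5, 189.9, 135.9]
orientation: [2.222, 2.22, 0.002]
ft_force: [-0.1, -0.6, 0.9]
width: 44.2
[463.5 189.9 135.9]
240 145 68 67 3154 276.0 177.4
484 271 52 64 487 511.0 304.7
245 301 37 35 766 267.0 322.3
[272.73239238 181.31222311]
```

View pics/w5.png

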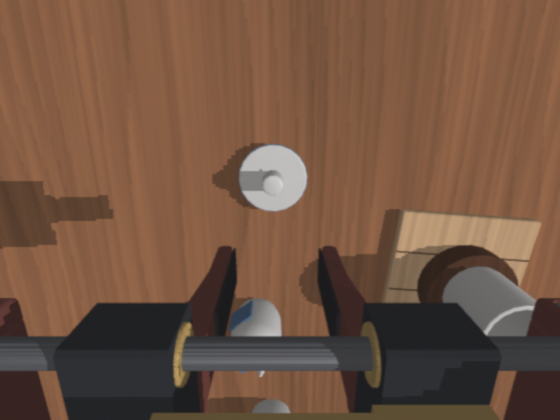

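```bash
python3 -m jog '{"delta_rot":[[0,0,0],[0,0,0],[0,0,0],[0,0,0],[0,0,0]],"translation":[[20,-2.8,20],[20,-2.8,55],[20,-2.8,85],[20,-2.8,100],[20,-2.8,110]],"hand":[0,0,0,0,0]}'
python3 -m jog '{"delta_rot":[[0,0,0],[0,0,0],[0,0,0]],"translation":[[0,0,5],[0,0,8],[0,0,8]],"hand":[0,0,0]}'
```

```text
t: 10.05
ee_pos: [459.5, 210.0, 24.3]
orientation: [-2.222, -2.221, 0.002]
ft_force: [1.3, -0.4, 0.2]
width: 43.6
t: 10.35
ee_pos: [460.2, 210.5, 17.8]
orientation: [2.221, 2.221, 0.001]
ft_force: [-0.8, -0.4, -1.3]
width: 43.9
```

```bash
python3 -m jog '{"delta_rot":[[0,0,0],[0,0,0],[0,0,0],[0,0,0],[0,0,0]],"translation":[[0,0,1],[0,0,1],[0,0,1],[0,0,1],[0,0,1]],"hand":[0,-0.3,-0.6,-1,-1]}'
python3 -m jog '{"delta_rot":[[0,0,0],[0,0,0],[0,0,0]],"translation":[[0,0,0],[0,0,0],[0,0,0]],"hand":[-1,-1,-1]}'
python3 -m jog '{"delta_rot":[[0,0,0],[0,0,0],[0,0,0],[0,0,0],[0,0,0]],"translation":[[0,0,-3],[0,0,-25],[0,0,-60],[0,0,-100],[0,0,-135]],"hand":[-1,-1,-1,-1,-1]}'
```

```text
t: 10.85
ee_pos: [459.9, 210.5, 16.7]
orientation: [2.221, 2.221, 0.001]
ft_force: [-0.4, 0.3, 1.1]
width: 17.1
t: 11.15
ee_pos: [459.9, 210.5, 16.6]
orientation: [2.221, 2.221, 0.0]
ft_force: [-0.8, -0.1, 3.3]
width: 17.4
t: 11.65
ee_pos: [459.5, 210.3, 153.0]
orientation: [-2.221, -2.221, 0.001]
ft_force: [0.4, 0.4, -1.1]
width: 17.5
```

```bash
python3 -m jog '{"delta_rot":[[0,0,0],[0,0,0],[0,0,0],[0,0,0],[0,0,0]],"translation":[[-20,25,-20],[-48,61,-20],[-76,97,-20],[-105,133,-20],[-125,159,-20]],"hand":[-1,-1,-1,-1,-1]}'
python3 -m jog '{"delta_rot":[[0,0,0],[0,0,0],[0,0,0],[0,0,0],[0,0,0]],"translation":[[-19,24,0],[-19,24,0],[-19,24,0],[-19,24,0],[-19,24,0]],"hand":[-1,-1,-1,-1,-1]}'
python3 - <<'E'
from h import *
im,c=snap("w6")
print(project(c,(642.5,106.4,94)),project(c,(613.5,106.4,94)),project(c,(642.5,135.4,94)))
E
```

```text
t: 12.15
ee_pos: [620.5, 83.4, 171.5]
orientation: [2.222, 2.22, 0.0]
ft_force: [0.4, 1.1, -1.8]
width: 17.4
t: 12.65
ee_pos: [641.7, 67.2, 171.4]
orientation: [-2.22, -2.222, 0.001]
ft_force: [-0.7, 0.8, 0.2]
width: 17.2
[641.7  67.2 171.4]
[278.10788787 166.43734662] [238.56313242 166.35621019] [278.23935509 125.81552017]
```

View pics/w6.png

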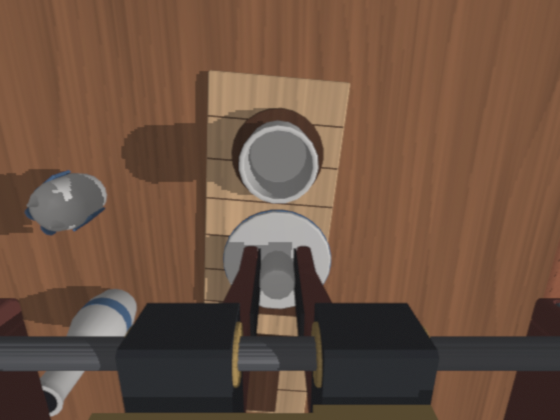

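Run:
```python
from h import *
c=optics.calibration("wrist"); im=cv2.imread("pics/w6.png")[:,:,::-1].copy()
print(plane(c,279,162,94),plane(c,277,258.5,166.8), plane(c,277,258.5,164.8))
b,l=blobs(im,(0,0,130),(180,60,255),200)
for x in b: print(*x)
```

```text
[643.36138711 109.65040872  94.        ] [641.95846403  68.02413672 166.8       ] [641.96166513  67.02859282 164.8       ]
240 125 78 79 1536 274.3 164.6
52 180 21 22 271 63.3 189.3
229 212 103 71 3023 286.8 236.4
260 290 35 19 407 276.7 300.9
116 294 21 30 275 128.5 304.9
79 306 48 30 1036 104.5 323.4
43 371 41 46 730 62.6 386.7
```

```bash
python3 -m jog '{"delta_rot":[[0,0,0],[0,0,0],[0,0,0],[0,0,0],[0,0,0]],"translation":[[20,1,0],[40.5,1,10],[40.5,1,30],[40.5,1,45],[40.5,1,55]],"hand":[-1,-1,-1,-1,-1]}'
python3 -m jog '{"delta_rot":[[0,0,0],[0,0,0],[0,0,0],[0,0,0]],"translation":[[0,0,3],[0,0,6],[0,0,7],[0,0,7]],"hand":[-1,-1,-1,-1]}'
for i in 1 2; do python3 -m jog '{"delta_rot":[[0,0,0],[0,0,0],[0,0,0]],"translation":[[0,0,1],[0,0,1],[0,0,1]],"hand":[-1,-1,-1]}' | egrep 'ee_pos|ft_f'; done
```

```text
t: 13.2
ee_pos: [642.7, 107.1, 115.1]
orientation: [-2.22, -2.221, 0.002]
ft_force: [0.5, 0.7, -1.2]
width: 17.3
t: 13.6
ee_pos: [644.1, 106.7, 109.9]
orientation: [2.222, 2.221, 0.001]
ft_force: [1.8, -0.3, -0.6]
width: 17.3
ee_pos: [643.9, 106.9, 108.7]
ft_force: [-0.2, 1.0, -1.1]
ee_pos: [643.7, 106.9, 107.4]
ft_force: [-0.3, -0.8, -0.8]
```

```bash
for i in 1 2 3; do python3 -m jog '{"delta_rot":[[0,0,0],[0,0,0],[0,0,0]],"translation":[[0,0,1],[0,0,1],[0,0,1]],"hand":[-1,-1,-1]}' | egrep 'ee_pos|ft_f'; done
```

```text
ee_pos: [643.7, 106.9, 106.4]
ft_force: [0.1, 0.1, -0.6]
ee_pos: [643.7, 106.9, 105.4]
ft_force: [1.1, -0.3, -0.6]
ee_pos: [643.9, 106.9, 104.7]
ft_force: [-0.4, -0.2, 1.2]
```

```bash
python3 -m jog '{"delta_rot":[[0,0,0],[0,0,0],[0,0,0]],"translation":[[0,0,0.6],[0,0,0.6],[0,0,0.6]],"hand":[-1,-1,-1]}' | egrep 'ee_pos|ft_f'
python3 -m jog '{"delta_rot":[[0,0,0],[0,0,0],[0,0,0],[0,0,0],[0,0,0]],"translation":[[0,0,0],[0,0,0],[0,0,0],[0,0,0],[0,0,0]],"hand":[-0.5,-0.4,-0.2,0,0]}'
python3 -m jog '{"delta_rot":[[0,0,0],[0,0,0],[0,0,0],[0,0,0],[0,0,0]],"translation":[[0,0,-10],[0,0,-30],[0,0,-60],[0,0,-90],[0,0,-95]],"hand":[0,0,0,0,0]}'
python3 -m jog '{"delta_rot":[[0,0,0],[0,0,0],[0,0,0],[0,0,0],[0,0,0]],"translation":[[-10,-35,0],[-20,-75,0],[-32,-120,0],[-45,-160,0],[-45,-165,0]],"hand":[0.3,0.6,1,1,1]}'
python3 -m jog '{"delta_rot":[[0,0,0],[0,0,0],[0,0,0],[0,0,0]],"translation":[[0,-37,0],[0,-37,40],[0,-37,60],[0,-37,60]],"hand":[1,1,1,1]}'
python3 - <<'E'
from h import *
im,c=snap("w7")
print(project(c,(442,59,63)),project(c,(442,59,27)))
im,c=snap("s7","side")
E
```

```text
ee_pos: [644.0, 106.9, 104.6]
ft_force: [-1.7, -0.3, 5.6]
t: 15.9
ee_pos: [643.7, 106.9, 103.7]
orientation: [-2.221, -2.221, 0.0]
ft_force: [-0.2, -0.1, -0.4]
width: 43.3
t: 16.4
ee_pos: [646.1, 107.3, 203.5]
orientation: [2.219, 2.218, 0.009]
ft_force: [0.7, -0.0, 0.5]
width: 44.2
t: 16.9
ee_pos: [473.3, 60.8, 197.8]
orientation: [-2.22, -2.219, 0.006]
ft_force: [0.9, 0.3, -0.3]
width: 80.5
t: 17.3
ee_pos: [440.4, 61.9, 136.9]
orientation: [-2.22, -2.22, 0.005]
ft_force: [-0.1, -0.1, 0.2]
width: 87.8
[440.4  61.9 136.9]
[279.35032117 221.85625734] [279.20176568 207.43797974]
[441.5  62.  138.1]
```

View pics/w7.png

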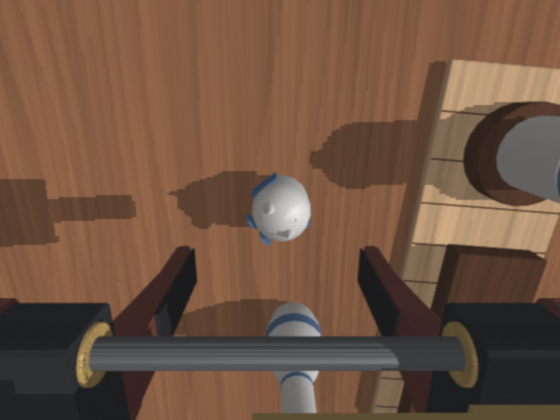

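View pics/s7.png

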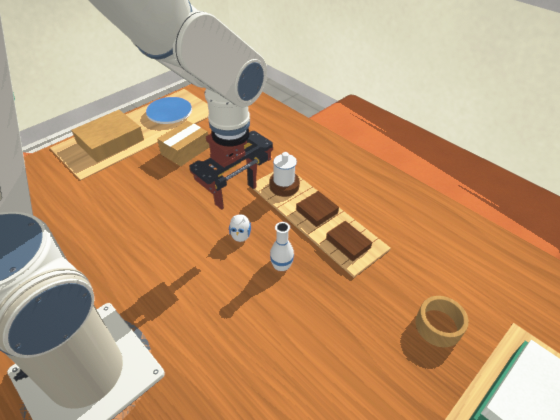

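```bash
python3 -m jog '{"delta_rot":[[0,0,0],[0,0,0],[0,0,0],[0,0,0],[0,0,0]],"translation":[[0,2,10],[0,2,40],[0,2,75],[0,2,100],[0,2,115]],"hand":[1,1,1,1,1]}'
python3 -m jog '{"delta_rot":[[0,0,0],[0,0,0],[0,0,0]],"translation":[[0,0,5],[0,0,10],[0,0,10]],"hand":[1,1,1]}'
```

```text
t: 17.9
ee_pos: [443.9, 61.9, 22.3]
orientation: [-2.221, -2.221, 0.001]
ft_force: [0.5, -0.3, 0.0]
width: 88.0
t: 18.2
ee_pos: [444.3, 62.0, 14.0]
orientation: [2.221, 2.221, 0.001]
ft_force: [0.4, 0.5, 0.8]
width: 87.9
```

```bash
python3 -m jog '{"delta_rot":[[0,0,0],[0,0,0],[0,0,0],[0,0,0],[0,0,0]],"translation":[[0,0,0],[0,0,0],[0,0,0],[0,0,0],[0,0,0]],"hand":[0.5,0.2,0,-0.5,-1]}'
python3 -m jog '{"delta_rot":[[0,0,0],[0,0,0],[0,0,0],[0,0,0],[0,0,0]],"translation":[[0,0,0],[0,0,0],[0,0,0],[0,0,-3],[0,0,-20]],"hand":[-1,-1,-1,-1,-1]}'
python3 -m jog '{"delta_rot":[[0,0,0],[0,0,0],[0,0,0],[0,0,0],[0,0,0]],"translation":[[0,0,-25],[0,0,-60],[0,0,-100],[0,0,-140],[0,0,-160]],"hand":[-1,-1,-1,-1,-1]}'
```

```text
t: 18.7
ee_pos: [443.9, 61.9, 14.1]
orientation: [2.221, 2.221, 0.001]
ft_force: [-0.1, 0.5, 0.1]
width: 51.2
t: 19.2
ee_pos: [442.4, 61.7, 32.9]
orientation: [-2.22, -2.22, 0.004]
ft_force: [-0.6, -0.1, -0.9]
width: 47.1
t: 19.7
ee_pos: [444.8, 62.0, 196.9]
orientation: [2.22, 2.22, 0.005]
ft_force: [-0.2, -0.3, -2.0]
width: 47.1
```

```bash
python3 -m jog '{"delta_rot":[[0,0,0],[0,0,0],[0,0,0],[0,0,0],[0,0,0]],"translation":[[-15,12,0],[-40,31,0],[-70,54,0],[-100,78,0],[-130,101,0]],"hand":[-1,-1,-1,-1,-1]}'
python3 -m jog '{"delta_rot":[[0,0,0],[0,0,0],[0,0,0],[0,0,0],[0,0,0]],"translation":[[-30,23,0],[-60,47,0],[-80,63,0],[-80,63,0],[-80,63,0]],"hand":[-1,-1,-1,-1,-1]}'
python3 -m jog '{"delta_rot":[[0,0,0],[0,0,0]],"translation":[[0,0,0],[0,0,0]],"hand":[-1,-1]}'
python3 - <<'E'
from h import *
im,c=snap("w8")
for q in [(608.5,-150),(634,-26)]: print(project(c,(*q,34)))
E
```

```text
t: 20.2
ee_pos: [545.2, -69.3, 193.7]
orientation: [-2.221, -2.221, 0.0]
ft_force: [1.0, -0.2, -2.4]
width: 47.4
t: 20.7
ee_pos: [607.0, -148.2, 193.1]
orientation: [-2.221, -2.219, 0.001]
ft_force: [0.0, -0.0, -1.7]
width: 47.2
t: 20.9
ee_pos: [607.0, -147.1, 193.8]
orientation: [-2.22, -2.222, 0.001]
ft_force: [0.9, -0.0, -2.1]
width: 47.6
[ 607.  -147.1  193.8]
[278.41402953 192.44053337]
[307.38945495  58.49696893]
```

View pics/w8.png

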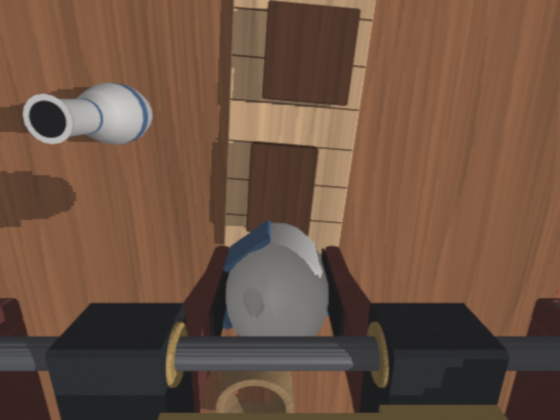

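```bash
python3 -m jog '{"delta_rot":[[0,0,0],[0,0,0],[0,0,0],[0,0,0],[0,0,0]],"translation":[[0,3,20],[0,3,60],[0,3,100],[0,3,125],[0,3,136]],"hand":[-1,-1,-1,-1,-1]}'
python3 -m jog '{"delta_rot":[[0,0,0],[0,0,0],[0,0,0],[0,0,0]],"translation":[[0,0,2],[0,0,4],[0,0,6],[0,0,6]],"hand":[-1,-1,-1,-1]}'
for i in 1 2 3; do python3 -m jog '{"delta_rot":[[0,0,0],[0,0,0],[0,0,0]],"translation":[[0,0,1],[0,0,1],[0,0,1]],"hand":[-1,-1,-1]}' | egrep 'ee_pos|ft_f'; done
```

```text
t: 21.45
ee_pos: [608.9, -147.1, 55.4]
orientation: [-2.218, -2.22, 0.003]
ft_force: [-0.1, 0.0, -1.3]
width: 47.5
t: 21.85
ee_pos: [611.5, -148.3, 53.0]
orientation: [2.22, 2.22, 0.002]
ft_force: [-0.6, -0.2, -2.1]
width: 47.4
ee_pos: [610.9, -148.1, 51.1]
ft_force: [0.6, -0.2, -1.3]
ee_pos: [610.7, -148.1, 49.8]
ft_force: [0.4, 0.2, -1.7]
ee_pos: [610.7, -148.1, 48.8]
ft_force: [-0.3, -0.1, -2.7]
```

```bash
for i in 1 2; do python3 -m jog '{"delta_rot":[[0,0,0],[0,0,0],[0,0,0]],"translation":[[0,0,0.8],[0,0,0.8],[0,0,0.8]],"hand":[-1,-1,-1]}' | egrep 'ee_pos|ft_f'; done
```

```text
ee_pos: [610.8, -148.1, 48.1]
ft_force: [-0.7, 0.5, -2.0]
ee_pos: [610.8, -148.1, 48.0]
ft_force: [-3.0, 0.2, 6.4]
```

```bash
python3 -m jog '{"delta_rot":[[0,0,0],[0,0,0],[0,0,0],[0,0,0],[0,0,0]],"translation":[[0,0,0],[0,0,0],[0,0,0],[0,0,0],[0,0,0]],"hand":[0.2,0.3,0.5,1,1]}'
python3 -m jog '{"delta_rot":[[0,0,0],[0,0,0],[0,0,0],[0,0,0],[0,0,0]],"translation":[[0,0,-10],[0,0,-40],[0,0,-80],[0,0,-120],[0,0,-160]],"hand":[1,1,1,1,1]}'
python3 -m jog '{"delta_rot":[[0,0,0],[0,0,0],[0,0,0],[0,0,0],[0,0,0]],"translation":[[0,0,0],[20,-44,0],[40,-88,0],[60,-130,0],[68,-154,0]],"hand":[1,1,1,1,1]}'
python3 -m jog '{"delta_rot":[[0,0,0],[0,0,0],[0,0,0]],"translation":[[0,0,0],[0,0,0],[0,0,0]],"hand":[1,1,1]}'
python3 - <<'E'
from h import *
im,c=snap("w9")
print(project(c,(456.5,-75,130)),project(c,(610.8,-148,74)))
b,l=blobs(im,(0,0,110),(180,70,255),200)
for x in b: print(*x)
b,l=blobs(im,(0,0,0),(180,255,60),200)
for x in b: print("dark",*x)
E
```

```text
t: 23.85
ee_pos: [610.7, -148.1, 47.2]
orientation: [-2.221, -2.221, 0.0]
ft_force: [-0.2, -0.8, 0.4]
width: 77.6
t: 24.35
ee_pos: [610.6, -148.0, 209.5]
orientation: [2.221, 2.221, 0.0]
ft_force: [-0.3, -0.1, 0.1]
width: 87.1
t: 24.85
ee_pos: [452.8, -78.6, 206.7]
orientation: [-2.219, -2.22, 0.002]
ft_force: [0.9, 0.4, 0.9]
width: 87.7
t: 25.15
ee_pos: [458.1, -80.5, 207.6]
orientation: [2.221, 2.22, 0.001]
ft_force: [0.3, 0.1, -0.5]
width: 88.2
[458.1 -80.5 207.6]
[274.61140371 209.91776303] [430.38076349 262.19717523]
252 155 51 75 2135 277.5 185.2
413 232 48 61 1977 436.1 265.3
196 359 197 5 720 311.2 361.2
dark 430 0 51 37 914 450.3 15.5
dark 403 86 23 80 636 413.5 124.4
dark 260 196 29 28 637 274.2 209.0
dark 379 201 68 68 994 395.0 231.6
dark 0 248 560 172 32827 271.8 349.7
```

View pics/w9.png

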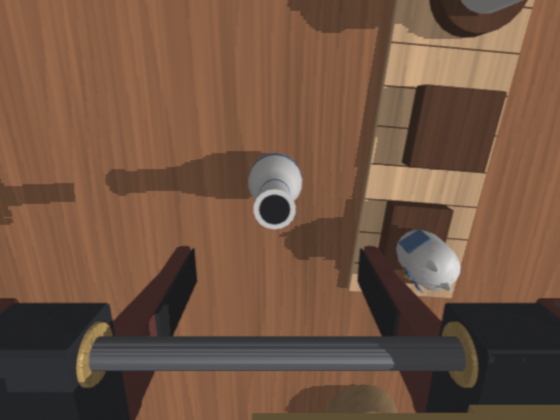

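```bash
python3 -m jog '{"delta_rot":[[0,0,0],[0,0,0],[0,0,0],[0,0,0],[0,0,0]],"translation":[[6,-1.8,10],[6,-1.8,45],[6,-1.8,80],[6,-1.8,110],[6,-1.8,124]],"hand":[1,1,1,0.6,0.3]}'
python3 -m jog '{"delta_rot":[[0,0,0],[0,0,0],[0,0,0]],"translation":[[0,0,0],[0,0,0],[0,0,0]],"hand":[0.2,0,0]}'
```

```text
t: 25.7
ee_pos: [453.4, -73.6, 80.0]
orientation: [-2.219, -2.219, 0.004]
ft_force: [0.2, 0.4, 0.4]
width: 75.5
t: 26.0
ee_pos: [455.7, -74.2, 83.8]
orientation: [2.221, 2.221, 0.001]
ft_force: [0.7, -0.3, 0.3]
width: 51.0
```

```bash
python3 -m jog '{"delta_rot":[[0,0,0],[0,0,0],[0,0,0],[0,0,0],[0,0,0]],"translation":[[0,0,0],[0,0,0],[0,0,0],[0,0,0],[0,0,0]],"hand":[-0.1,-0.2,-0.4,-1,-1]}'
python3 -m jog '{"delta_rot":[[0,0,0],[0,0,0],[0,0,0],[0,0,0],[0,0,0]],"translation":[[0,0,0],[0,0,0],[0,0,0],[0,0,-3],[0,0,-15]],"hand":[-1,-1,-1,-1,-1]}'
python3 -m jog '{"delta_rot":[[0,0,0],[0,0,0],[0,0,0],[0,0,0],[0,0,0]],"translation":[[0,0,-20],[0,0,-45],[0,0,-70],[0,0,-80],[0,0,-80]],"hand":[-1,-1,-1,-1,-1]}'
```

```text
t: 26.5
ee_pos: [455.7, -74.2, 83.8]
orientation: [2.221, 2.22, 0.001]
ft_force: [0.0, 0.5, 5.0]
width: 28.9
t: 27.0
ee_pos: [453.4, -73.8, 97.6]
orientation: [-2.219, -2.219, 0.003]
ft_force: [0.3, -0.3, -2.8]
width: 29.0
t: 27.5
ee_pos: [455.7, -74.2, 179.7]
orientation: [2.22, 2.22, 0.003]
ft_force: [-0.1, 0.2, -1.6]
width: 28.7
```

```bash
python3 -m jog '{"delta_rot":[[0,0,0],[0,0,0],[0,0,0],[0,0,0],[0,0,0]],"translation":[[4,15,0],[12,45,0],[22,80,0],[32,115,0],[42,150,0]],"hand":[-1,-1,-1,-1,-1]}'
python3 -m jog '{"delta_rot":[[0,0,0],[0,0,0],[0,0,0],[0,0,0],[0,0,0]],"translation":[[9,30,0],[9,30,0],[9,30,0],[9,30,0],[9,30,0]],"hand":[-1,-1,-1,-1,-1]}'
python3 - <<'E'
from h import *
im,c=snap("w10"); print(project(c,(636,-23,34)))
s,cs=snap("s10","side"); x=s[80:280,200:400]
w=cv2.resize(im,(540,405)); 
z=cv2.resize(x,(400,400),interpolation=cv2.INTER_CUBIC)
out=np.hstack([im[0:400,140:540],z]); cv2.imwrite("pics/c10.png",out[:,:,::-1])
E
```

```text
t: 28.0
ee_pos: [606.3, -31.1, 176.2]
orientation: [-2.22, -2.22, 0.002]
ft_force: [0.2, -0.6, -1.8]
width: 28.9
t: 28.5
ee_pos: [633.9, -23.3, 177.6]
orientation: [-2.221, -2.22, 0.002]
ft_force: [0.3, -0.6, -1.9]
width: 28.8
[633.9 -23.3 177.6]
[279.29564908 193.65501285]
[634.1 -23.3 178. ]
```

View pics/c10.png

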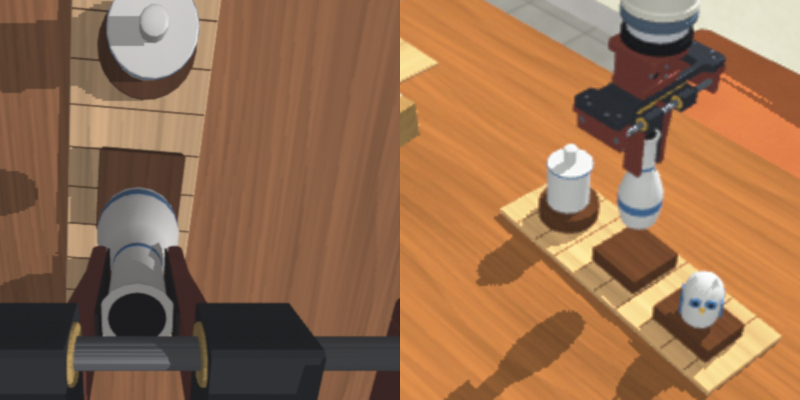

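Run:
```python
from h import *
c=optics.calibration("side")
for h in (35,102,130): 
    q=project(c,(634,-23,178-83.8+h)); print(h,((q-[200,80])*2+[400,0]).round(1))
b=cv2.imread("pics/s10.png")[:,:,::-1].copy()
m=cv2.inRange(cv2.cvtColor(b,cv2.COLOR_RGB2HSV),(0,0,120),(180,90,255))
for v in range(146,198,4):
    r=np.where(m[v,300:345])[0]+300
    if len(r): print(v, (v-80)*2, (r.min()-200)*2+400,(r.max()-200)*2+400)
```

```text
35 [637.9 196. ]
102 [642.3 152.9]
130 [644.3 133.6]
146 132 658 658
150 140 644 656
154 148 644 654
158 156 642 654
162 164 642 654
166 172 626 656
170 180 622 660
174 188 618 662
178 196 618 660
182 204 618 660
186 212 618 658
190 220 622 654
194 228 632 644
```

```bash
python3 -m jog '{"delta_rot":[[0,0,0],[0,0,0],[0,0,0],[0,0,0],[0,0,0]],"translation":[[1.5,2,8],[1.5,2,25],[1.5,2,40],[1.5,2,48],[1.5,2,52]],"hand":[-1,-1,-1,-1,-1]}'
python3 -m jog '{"delta_rot":[[0,0,0],[0,0,0],[0,0,0],[0,0,0]],"translation":[[0,0,2],[0,0,4],[0,0,4],[0,0,4]],"hand":[-1,-1,-1,-1]}'
for i in 1 2 3; do python3 -m jog '{"delta_rot":[[0,0,0],[0,0,0],[0,0,0]],"translation":[[0,0,1],[0,0,1],[0,0,1]],"hand":[-1,-1,-1]}' | egrep 'ee_pos|ft_f'; done
```

```text
t: 29.1
ee_pos: [636.3, -21.6, 124.9]
orientation: [-2.221, -2.22, 0.002]
ft_force: [0.0, 0.9, -2.1]
width: 28.9
t: 29.5
ee_pos: [637.2, -21.6, 122.7]
orientation: [2.221, 2.221, 0.001]
ft_force: [0.6, 0.1, -3.3]
width: 28.9
ee_pos: [637.0, -21.6, 121.4]
ft_force: [0.0, -0.6, -2.2]
ee_pos: [636.9, -21.6, 120.2]
ft_force: [-0.4, -0.6, -2.2]
ee_pos: [636.9, -21.6, 119.2]
ft_force: [-0.2, 0.2, -1.6]
```

```bash
for i in 1 2; do python3 -m jog '{"delta_rot":[[0,0,0],[0,0,0],[0,0,0]],"translation":[[0,0,0.7],[0,0,0.7],[0,0,0.7]],"hand":[-1,-1,-1]}' | egrep 'ee_pos|ft_f'; done
```

```text
ee_pos: [636.9, -21.6, 118.5]
ft_force: [-0.1, 0.5, -2.1]
ee_pos: [637.1, -21.6, 118.0]
ft_force: [0.2, 0.0, -1.8]
```

```bash
for i in 1 2; do python3 -m jog '{"delta_rot":[[0,0,0],[0,0,0],[0,0,0]],"translation":[[0,0,0.6],[0,0,0.6],[0,0,0.6]],"hand":[-1,-1,-1]}' | egrep 'ee_pos|ft_f'; done
```

```text
ee_pos: [637.4, -21.5, 117.8]
ft_force: [-0.1, 0.1, 2.4]
ee_pos: [637.7, -21.5, 117.7]
ft_force: [-0.2, 1.1, 7.1]
```

Contact. Release slowly, rise, back off and check.

```bash
python3 -m jog '{"delta_rot":[[0,0,0],[0,0,0],[0,0,0],[0,0,0],[0,0,0]],"translation":[[0,0,-0.5],[0,0,-0.5],[0,0,-0.5],[0,0,-0.5],[0,0,-0.5]],"hand":[-0.3,-0.2,0,0.3,0.3]}'
python3 -m jog '{"delta_rot":[[0,0,0],[0,0,0],[0,0,0],[0,0,0],[0,0,0]],"translation":[[0,0,0],[0,0,-10],[0,0,-40],[0,0,-80],[0,0,-120]],"hand":[0.5,0.5,0.5,0.5,0.5]}'
python3 -m jog '{"delta_rot":[[0,0,0],[0,0,0],[0,0,0],[0,0,0],[0,0,0]],"translation":[[0,-45,-20],[0,-90,-40],[0,-120,-60],[0,-120,-60],[0,-120,-60]],"hand":[0.5,0.5,0.5,0.5,0.5]}'
python3 - <<'E'
from h import *
im,c=snap("w11"); s,cs=snap("s11","side"); sc,_=snap("sc11","scene")
x=cv2.resize(s[120:280,240:400],(400,400),interpolation=cv2.INTER_CUBIC)
out=np.hstack([im[0:400,150:550],x]); cv2.imwrite("pics/c11.png",out[:,:,::-1])
for n,p in dict(jar_knob=(643,107,130),jar_foot=(643,107,34),vase_top=(637,-21.5,164),vase_foot=(637,-21.5,34),owl_top=(611,-148,97),sq=(636,-22,34),ob=(610,-149,34),rnd=(642,105,34)).items():
    print(n,(project(c,p)-[150,0]).round(),((project(cs,p)-[240,120])*2.5+[400,0]).round())
E
```

```text
t: 32.1
ee_pos: [636.7, -21.6, 116.8]
orientation: [-2.221, -2.221, 0.001]
ft_force: [-0.8, -0.3, 0.4]
width: 55.3
t: 32.6
ee_pos: [636.6, -21.6, 238.8]
orientation: [-2.221, -2.221, 0.001]
ft_force: [0.5, -0.9, 0.4]
width: 66.0
t: 33.1
ee_pos: [517.4, -21.6, 298.6]
orientation: [2.22, 2.22, 0.003]
ft_force: [0.4, -0.0, -0.5]
width: 66.2
[517.4 -21.6 298.6]
[517.6 -21.6 297.7]
[517.7 -21.6 297.1]
jar_knob [264.  51.] [509.  80.]
jar_foot [232.  62.] [508. 149.]
vase_top [254. 196.] [601. 116.]
vase_foot [218. 169.] [591. 211.]
owl_top [202. 280.] [679. 248.]
sq [217. 170.] [591. 212.]
ob [191. 258.] [670. 293.]
rnd [231.  64.] [509. 150.]
```

View pics/c11.png

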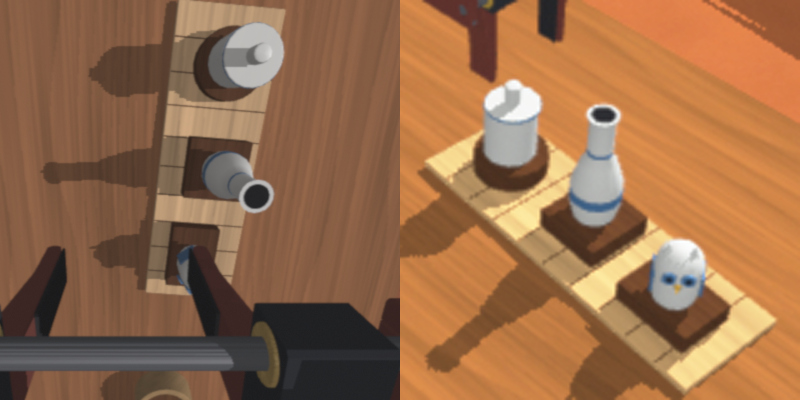

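```bash
python3 -c "
from workcell import ctrl,get_obs
print(get_obs()['qvel'].round(3)); ctrl.close_job()"
```

```text
[ 0.001  0.011  0.001  0.002 -0.001  0.   ]
the job is handed in; nothing more can be done
```

The display is set out and handed in at about 33 s of the 120 s. The jar, with its lid, is on the left (round) stand, the vase on the middle (square) stand and the owl on the right (oblong) stand. Each piece was lowered in steps of about 1 mm until the force reading showed contact, then released slowly.

- **Last pictures (side and wrist):** all three pieces stand upright. They line up with their stand centres to within about 5 mm, and the lid's disc rests on the jar's rim. The fingers were clear of everything. I never moved the arm near the tape roll or the carton, and did not compare their positions afterwards.
- **Disagreements:** close-up wrist views put some pieces about 3 mm further in y than my first estimates, so I corrected on the way in. The vase's neck read 28.9 mm between the fingers instead of 26 mm, but it hung and stood straight. I had no direct reading of how well the lid is centred: it went down within about 3 mm of the jar's measured axis and stopped at the calculated seated height.

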